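Step the sample tray to the reader with the feed lever

ROBOT

A 6-joint arm with a two-finger parallel gripper is mounted at the origin on the work surface. World frame = base frame: x ahead of the robot, y to its left, z up, the work surface at z = 0. Lengths are in m, angles in degrees, forces in N, time in s.
With the tool pointing down it reaches from about 0.3 to 0.75 m from the base axis. Payload 8.5 kg.
Tool frame: the origin (TCP) lies at the very end of the fingers, on their centre line; the grasp point (between the pads) lies 19 mm behind it; z points along the fingers, y is the line along which they close (so a half turn about z gives the same grasp; the last joint's range is limited). The gripper opens to 85 mm and grips with 20 to 120 N. Pads are 22 mm wide; open, the fingers measure 114 mm over their backs; the gripper's body (76 mm by 85 mm) begins 54 mm behind the grasp point. The pads swing forward as they close: fully open they stand 13 mm farther back than shut.
Start: joints at [62.722, 21.807, 74.336, -0, 83.858, -12.336], TCP at [0.142, 0.531, 0.231] pointing down, gripper open.
Joint ranges: [-178.18, 178.18], [-50.72, 133.34], [12.68, 142.11], [-81.47, 261.47], [9.98, 163.14], [-165.26, 165.26]. Speed limits (degrees/s): [136.94, 136.94, 180, 180, 180, 180].

INTERFACE

Orientations are given as a 3x3 rotation matrix whose columns are the frame's x, y, z axes.
In Python, from rig import env gives the robot as it stands.
- The arm moves only by the tool move_arm, never from a script. Its argument "plan" is a list of rows, each a list of 7 numbers: the turn, a rotation vector about the tool's x, y, z in degrees, then the shift along the tool's x, y, z in cm, then the gripper command: -1 is shut, 1 is fully open, values between are in proportion. In form: [[ax, ay, az, tx, ty, tz, jaw], ...]. A call has 1 to 5 rows; each row is the pose to reach, as a shift and turn from the pose commanded when the call began, along the tool's axes at that moment; what a row does not reach only later rows make up. A row lasts 1/10 s, in which the tool goes at most 50 mm and 8.59 degrees, less where a joint would pass 70% of its speed; a pose out of reach is approached as far as the arm can. A call with a gripper value outside its range is refused whole. The fingers move at their own pace and stop on an object; "squeeze" is the grip in N (left out, the last holds). Time passes only in rows, so rows that repeat a pose let the fingers close. It gives the time, the measured TCP pose, the force, the opening and the grip force at its end, in the units of the state.
- env.observe(): the state, without advancing time (a new reading comes with each control period).
- env.get_image(name): name is "scene" or "side" or "wrist"; returns a dict with "color" (420x560x3 uint8, red, green, blue), "fov_y" (degrees; the focal length in pixels is half the picture's height over the tangent of half this angle, whatever the lens; pixels are square), "cx", "cy" (the principal point, pixels), "R" (3x3) and "t" (3): a world point X has camera coordinates R X + t. Camera axes: x right, y down, z forward; pixel columns grow to the right and rows downward; lengths in m; the calibration is good to about 2 mm. The wrist camera is an equidistant fisheye: a pixel r from the principal point sees the ray r / f radians off the axis. A picture is of the moment at which its call begins. There is no depth.
- env.close_job(): hands the job in; it is judged then, once.
Trained networks look in a picture, given as the dict that the camera call returned (one of the last four; its "shot" number tells which), for a name from the list of things; names that differ only in an ending like _2 or _b are one class to them, and where a whole thing is asked for, a point or a joint stands for the part that bears it (a point fixed in the world has none). Each returns a list of dicts, best first, with "conf" (0 to 1); they miss things now and then, are a little off and sometimes report something else, mostly with a low value. They report only what shows in the picture. A call takes as long as a camera call.
- env.outline_of(target, picture): "mask" (420x560 bool, what is visible of it) and "bbox" ([centre column, centre row, width, height] in pixels, round what is visible of it).
- env.tip_of(target, picture): "pixel" ([column, row] in pixels: a listed point, or the origin of a listed thing).
The state is a dict: "time_s": time; "q": joint angles; "qvel": joint speeds; "joint_efforts": joint torques, N m; "position": TCP position; "tool_rot": TCP orientation; "ft_force": force on the tool from outside, world axes, zero at the start; "wrist_torque": the same for the moment, N m; "grip_width": finger opening in m; "gripper_force": force on a finger pad.
Only numpy, scipy, OpenCV 4.12 (cv2) and the standard library are available. Lean on these libraries where they do the work, as an engineer would, in place of code of your own. Each camera call takes 0.05 s, during which the arm holds its last target. There are 200 camera calls.

TASK

Work the feed lever of the sample feeder, stroke by stroke, until the short wide-capped jar stands in front of the reader, and no further: the feeder cannot go back. Move the tray with the lever only, without touching the tray or the containers in it, let the lever return to its rest when you finish, and leave the other things on the bench where they are.

Things in the scene. Friction and masses are not known exactly. Their poses are not given: they have to be found in the camera images.
- feeder: the sample feeder: white base plate 420 mm long (its y axis), 170 mm wide, fixed to the bench, a straight track along y; origin at the track's centre on the bench; x points across the track, away from the lever, towards the reader: a white column 130 mm high with a short black snout, at y = 0, looking across the tray. All is below 200 mm.
- reader_spot (a point): the place on the tray's line straight in front of the reader's snout, at the feeder's x = 0, y = 0, 90 mm above the bench; its axes are the feeder's
- tray (a joint): travel in m of the grey tray (190 x 50 mm, top 95 mm above the bench) along the feeder's +y; 0 at the start, up to 0.18. Four pockets in a row, 36 mm apart: at 0 they are at y = -36, -72, -108 and -144 mm in the feeder's frame. Saw teeth on its lever side; the lever catches the next tooth only from its rest. It stays where the lever leaves it.
- lever (a joint): angle in rad of the upright feed lever: 0 at rest (leaning 0.286 to the feeder's -y), 0.572 at its stop (leaning to +y). Pivot axis along x, at y = -20, z = 15 mm. Springs back to rest when let go, without moving the tray. A swing to the stop moves the tray 36 mm to +y; the first 0.06 is play. A short swing moves it less; the next full one makes that up. Takes 2 to 4 N at the grip.
- lever_grip (a point): centre of the lever's grip: black round bar 20 mm thick, 70 mm long, across the lever's top, parallel to the feeder's x axis, 165 mm from the pivot. In the feeder's frame it is at x = -90 mm and swings from y = -67, z = 173 mm at rest, over z = 180 mm half-way, to y = +27, z = 173 mm at the stop. Can be pushed from its -y side with shut fingers.
- jar_mid (a point): centre, half-way up, of the short jar: 62 mm high, amber body 28 mm across, white cap 33 mm across, its top 122 mm above the bench; it stands in the second, third or fourth pocket of the tray
- vial_a_mid (a point): centre, half-way up, of a tall vial: 100 mm high, amber body 28 mm across, white cap 21 mm across, its top 160 mm above the bench; it stands in the first pocket
- vial_b_mid (a point): another tall vial, the same, in one of the other pockets
- vial_c_mid (a point): another tall vial, the same, in one of the other pockets
- tip_box: grey box with clear lid, 85 x 125 x 72 mm, standing on the bench beyond the feeder's -y end; origin at the centre of its underside
- well_plate: flat white plate with wells, 85 x 127 x 11 mm, lying on the bench beyond the feeder's +y end; origin at the centre of its underside
- pipette: white pipette, 230 mm long, lying on the bench on the reader's side of the feeder; origin on the underside at its middle

How it is judged (in metres and radians):
At the end, for the whole second after the job is handed in: the jar stands upright in its pocket within 10 mm along the track of the reader's spot, the tray is at rest and the lever is back at its rest (within 0.06 rad) (y of jar_mid in the frame of feeder between -0.01 and 0.01 m and horizontal distance between jar_mid and reader_spot below 0.012 m and angle between jar_mid's own z axis and vertical below 0.15 rad and value of joint lever below 0.06 rad and velocity of joint tray between -0.005 and 0.005 m/s); the robot touches nothing.
It fails at once if the robot touches the tray (contact force between any of the arm, the fingers and tray above 0.5 N).
It fails at once if the robot touches a container (contact force between any of the arm, the fingers and jar above 0.5 N or contact force between any of the arm, the fingers and vial_a above 0.5 N or contact force between any of the arm, the fingers and vial_b above 0.5 N or contact force between any of the arm, the fingers and vial_c above 0.5 N).
It fails at once if another thing on the bench is shifted by more than 15 mm (distance of any of tip_box, well_plate, pipette from where it was at the start of the episode above 0.015 m).
It also fails if it takes over 51 s, if anything falls off the work surface, if the arm or the gripper's body presses on something with over 40 N, if the wrist force passes 120 N, or if a joint passes its speed limit or range.

## Working session

There is one attempt and no reset: what is moved stays moved. The work goes in short steps, Python scripts to look and compute and a tool call to move; the robot and the scene stay as the last step left them, time stands still between calls to the robot, and variables do not carry over. Pictures are saved under pics/ and viewed, at most 10 in all, crops included, and the job is handed in when it is done.

Besides the shell and the picture viewer there is one more tool, called after ">>>" by a JSON object that holds its "fn" and its "kwargs". move_arm: Moves the arm, as the interface text tells. Its arguments: {"type":"object","properties":{"plan":{"type":"array"},"squeeze":{"type":"number"}},"required":["plan"]}

```bash
mkdir -p pics; ls; python3 - <<'E'
from rig import env
import cv2,numpy as np
s=env.observe();print(s['time_s'],s['position'],s['tool_rot'])
ims=[]
for n in("scene","side"):
    p=env.get_image(n);ims.append(p['color'][:,:,::-1])
    print(n,p['fov_y'],p['cx'],p['cy'],np.array(p['R']).tolist(),np.array(p['t']).tolist())
    for t in("feeder","reader_spot","lever_grip","jar_mid","vial_a_mid","tip_box","well_plate","pipette"):
        print(t,[(np.round(d['pixel'],1).tolist(),round(d['conf'],2)) for d in env.tip_of(t,p)][:4])
cv2.imwrite('pics/a.png',ims[0]);cv2.imwrite('pics/b.png',ims[1])
E
```

```text
pics
0.0 [0.14167482 0.53111545 0.23071197] [[-9.66181127e-01  2.57863405e-01 -7.02236804e-04]
 [ 2.57864136e-01  9.66180299e-01 -1.31006836e-03]
 [ 3.40668678e-04 -1.44684501e-03 -9.99998895e-01]]
scene 47.0372927562108 282.24144220053796 208.28074983395348 [[0.6864504058389235, 0.7271626191270193, -0.004512833689718853], [0.5717270813759503, -0.543531458737993, -0.6145744037815822], [-0.4493484001806566, 0.4192947396599235, -0.7888459523560996]] [-0.4513488518650898, -0.2391425529137031, 1.6775444657729401]
feeder [([256.4, 259.1], 0.87)]
reader_spot [([257.5, 243.6], 0.85), ([300.4, 276.2], 0.46)]
lever_grip []
jar_mid [([232.6, 270.7], 0.69)]
vial_a_mid [([249.6, 248.3], 0.67)]
tip_box [([201.0, 360.3], 0.78), ([322.3, 180.6], 0.46)]
well_plate [([321.6, 182.3], 0.74)]
pipette [([299.2, 277.1], 0.63)]
side 48.01984764452743 285.9928531852427 213.8093002438968 [[0.8725118809859768, -0.48836074649209704, -0.01505984143325138], [-0.2672033898779515, -0.45113044207329767, -0.8515184511638503], [0.4090542335388358, 0.7469840062012257, -0.5241083175294233]] [-0.5095942804811914, 0.28741887005915195, 0.8891238303569655]
feeder [([314.1, 277.3], 0.87)]
reader_spot [([314.5, 245.5], 0.55)]
lever_grip [([310.5, 243.9], 0.94)]
jar_mid [([349.6, 266.8], 0.73)]
vial_a_mid []
tip_box [([446.0, 345.7], 0.92), ([309.9, 244.4], 0.66), ([341.7, 254.9], 0.22)]
well_plate [([225.2, 217.6], 0.84)]
pipette [([342.5, 255.0], 0.68)]
```

View pics/a.png

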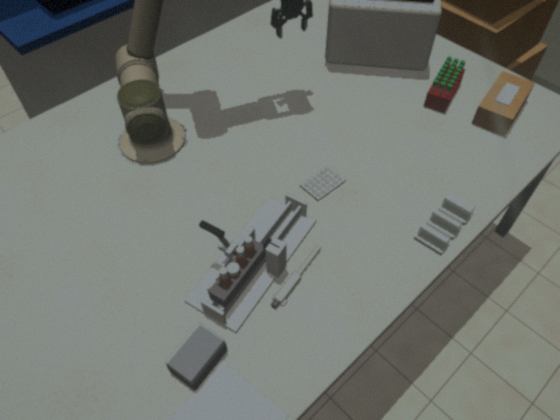

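View pics/b.png

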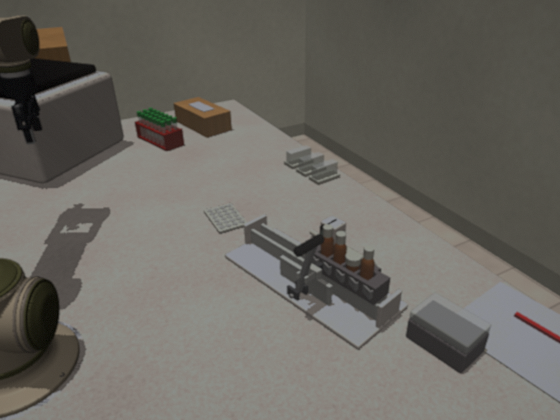

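The jar looks third in the row, with vials in pockets 1, 2 and 4. I'll zoom in to confirm that and get the feeder's yaw.

```bash
cat > h.py <<'E'
import numpy as np,cv2
from rig import env
def K(p):
    f=p['color'].shape[0]/2/np.tan(np.radians(p['fov_y']/2));return f
def ray(p,px):
    d=np.array([(px[0]-p['cx'])/K(p),(px[1]-p['cy'])/K(p),1.]);R=np.array(p['R']);t=np.array(p['t'])
    return -R.T@t,R.T@d
def onz(p,px,z):
    c,d=ray(p,px);return c+d*(z-c[2])/d[2]
def proj(p,X):
    c=(np.array(p['R'])@np.atleast_2d(X).T).T+np.array(p['t']);return c[:,:2]/c[:,2:]*K(p)+[p['cx'],p['cy']]
E
python3 - <<'E'
from h import *
P={n:env.get_image(n) for n in("scene","side")}
for n,p in P.items():
    for t,z in(("feeder",0),("reader_spot",.09),("lever_grip",.173),("jar_mid",.091),("tip_box",0),("well_plate",0),("pipette",0)):
        print(n,t,[(onz(p,d['pixel'],z).round(4)[:2],round(d['conf'],2)) for d in env.tip_of(t,p)][:2])
    o=env.outline_of("feeder",p)[0]; m=o['mask'].astype(np.uint8)
    c=max(cv2.findContours(m,0,2)[0],key=cv2.contourArea)
    h=cv2.convexHull(c)[:,0]; w=np.array([onz(p,q,.004)[:2] for q in h],np.float32)
    print('rect',cv2.minAreaRect(w)); print(np.c_[h,w.round(3)].tolist())
a=P['scene']['color'][180:335,170:330,::-1];b=P['side']['color'][200:350,215:415,::-1]
cv2.imwrite('pics/c.png',np.hstack([cv2.resize(a,(400,388),interpolation=3),cv2.resize(b[:,:155+45],(400,388),interpolation=3)]))
E
```

```text
scene feeder [(array([ 0.5712, -0.0202]), 0.69)]
scene reader_spot [(array([ 0.6282, -0.0561]), 0.73)]
scene lever_grip [(array([ 0.5544, -0.1436]), 0.78)]
scene jar_mid [(array([ 0.6528, -0.1963]), 0.72), (array([ 0.6495, -0.1598]), 0.43)]
scene tip_box [(array([ 0.7356, -0.3592]), 0.79)]
scene well_plate [(array([0.5399, 0.2849]), 0.85)]
scene pipette [(array([ 0.7318, -0.0097]), 0.65)]
rect ((0.547065258026123, -0.05794858932495117), (0.29804855585098267, 0.4667671024799347), 13.982484817504883)
[[288.0, 194.0, 0.5049999952316284, 0.16899999976158142], [304.0, 201.0, 0.5590000152587891, 0.1860000044107437], [306.0, 203.0, 0.5690000057220459, 0.1850000023841858], [315.0, 220.0, 0.6340000033378601, 0.15800000727176666], [315.0, 221.0, 0.6370000243186951, 0.1550000011920929], [314.0, 223.0, 0.6399999856948853, 0.14800000190734863], [285.0, 267.0, 0.6909999847412109, -0.020999999716877937], [280.0, 274.0, 0.6980000138282776, -0.04699999839067459], [238.0, 331.0, 0.7459999918937683, -0.23999999463558197], [237.0, 332.0, 0.7459999918937683, -0.24300000071525574], [233.0, 332.0, 0.739000
[... 1610 characters left out ...]
999876022339], [358.0, 348.0, 0.5820000171661377, -0.289000004529953], [356.0, 348.0, 0.578000009059906, -0.28700000047683716], [343.0, 340.0, 0.5690000057220459, -0.25699999928474426], [334.0, 334.0, 0.5619999766349792, -0.23499999940395355], [228.0, 260.0, 0.47600001096725464, 0.09700000286102295], [225.0, 257.0, 0.4740000069141388, 0.1120000034570694], [225.0, 255.0, 0.47699999809265137, 0.11999999731779099], [226.0, 253.0, 0.4830000102519989, 0.12600000202655792], [243.0, 225.0, 0.5740000009536743, 0.22200000286102295], [246.0, 222.0, 0.5870000123977661, 0.23199999332427979], [258.0, 216.0, 0.6299999952316284, 0.24300000071525574], [261.0, 215.0, 0.6389999985694885, 0.24300000071525574]]
```

View pics/c.png

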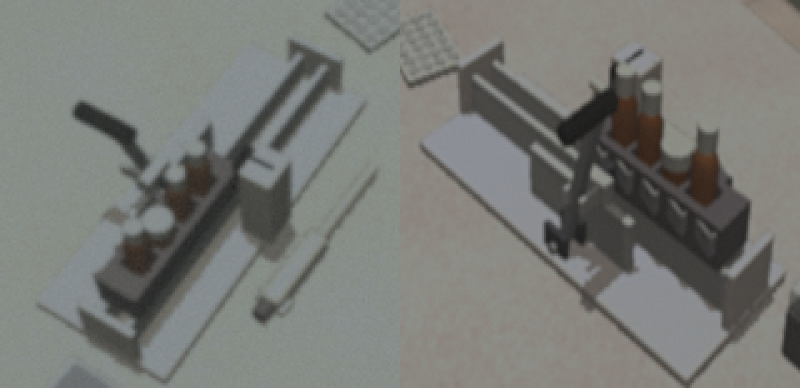

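Both zoomed views show the jar in the third pocket: cap at about (158,218) on the left crop and (677,160) on the right. That means three full strokes. The feeder's origin is about (0.625, -0.062) with a yaw of about 15.1°. I'll shut the fingers and go behind the grip.

>>> {"fn": "move_arm", "kwargs": {"plan": [[0, 0, 8, -3.4, -3.5, 0, -1], [0, 0, 16, -6.8, -7, 0, -1], [0, 0, 24, -10.2, -10.5, 0, -1], [0, 0, 32, -13.6, -14, 0, -1], [0, 0, 40, -17, -17.5, 0, -1]]}}

```text
time_s: 2.3
position: [0.2614, 0.3168, 0.2315]
tool_rot: [[-0.57, 0.822, 0.001], [0.822, 0.57, 0.0], [-0.0, 0.001, -1.0]]
ft_force: [1.2, 1.6, 0.2]
grip_width: 0.0121
gripper_force: 0.0
```

```bash
cat >> h.py <<'E'
a=np.radians(15.1);F=np.array([[np.cos(a),-np.sin(a),0],[np.sin(a),np.cos(a),0],[0,0,1]]);O=np.array([.625,-.062,0])
def st(goal=None):
    from scipy.spatial.transform import Rotation as Ro
    s=env.observe();p=np.array(s['position']);R=np.array(s['tool_rot'])
    print(s['time_s'],'p',p.round(4),'feeder',(F.T@(p-O)).round(4),'f',(F.T@np.array(s['ft_force'])).round(1),'w',s['grip_width'])
    G=np.c_[F[:,1],F[:,0],[0,0,-1]]
    print('turn',Ro.from_matrix(R.T@G).as_rotvec(degrees=True).round(1))
    if goal is not None: print('cm',(100*R.T@(O+F@np.array(goal)-p)).round(2))
E
python3 -c "
from h import *
st([-.105,-.12,.231])"
```

```text
2.3 p [0.2614 0.3168 0.2315] feeder [-0.2524  0.4605  0.2315] f [1.6 1.2 0.2] w 0.012148371417638418
turn [ 0.  -0.  19.7]
cm [-5.962e+01 -5.650e+00  5.000e-02]
```

>>> {"fn": "move_arm", "kwargs": {"plan": [[0, 0, 5, -5, -0.5, 0, -1], [0, 0, 10, -9.9, -0.9, 0, -1], [0, 0, 15, -14.8, -1.4, 0, -1], [0, 0, 19.7, -19.8, -1.9, 0, -1], [0, 0, 19.7, -24.7, -2.3, 0, -1]]}}

```text
time_s: 2.8
position: [0.3846, 0.101, 0.2316]
tool_rot: [[-0.262, 0.965, 0.001], [0.965, 0.262, 0.0], [-0.0, 0.001, -1.0]]
ft_force: [1.3, 0.7, 0.2]
grip_width: 0.0
gripper_force: 0.0
```

```bash
python3 -c "
from h import *
st([-.105,-.12,.231])"
```

```text
2.8 p [0.3846 0.101  0.2316] feeder [-0.1897  0.22    0.2316] f [1.5 0.3 0.2] w 2.431449806122251e-06
turn [0.1 0.  0.1]
cm [-34.02   8.4    0.08]
```

>>> {"fn": "move_arm", "kwargs": {"plan": [[0, 0, 0, -4.9, 0, 0, -1], [0, 0, 0, -9.8, 0, 0, -1], [0, 0, 0, -14.7, 0, 0, -1], [0, 0, 0, -19.6, 0, 0, -1], [0, 0, 0, -24.5, 0, 0, -1]]}}

```text
time_s: 3.3
position: [0.449, -0.1354, 0.2315]
tool_rot: [[-0.264, 0.964, 0.001], [0.964, 0.264, -0.0], [-0.0, 0.0, -1.0]]
ft_force: [0.4, 1.1, 0.5]
grip_width: 0.0005
gripper_force: 0.0
```

>>> {"fn": "move_arm", "kwargs": {"plan": [[0, 0, 0, -4.5, 1.5, 0, -1], [0, 0, 0, -7, 4.5, 0, -1], [0, 0, 0, -9, 8.4, 0, -1], [0, 0, 0, -9, 8.4, 0, -1], [0, 0, 0, -9, 8.4, 0, -1]]}}

```text
time_s: 3.8
position: [0.5539, -0.1977, 0.2305]
tool_rot: [[-0.265, 0.964, -0.001], [0.964, 0.265, 0.001], [0.001, -0.001, -1.0]]
ft_force: [-0.7, -0.1, -0.3]
grip_width: 0.0002
gripper_force: 0.0
```

```bash
python3 - <<'E'
from h import *
st([-.105,-.12,.150])
ims=[]
for n in("scene","side"):
    p=env.get_image(n);g=env.tip_of("lever_grip",p)
    print([(onz(p,d['pixel'],.173).round(4),(F.T@(onz(p,d['pixel'],.173)-O)).round(3),d['conf']) for d in g][:2])
    c=proj(p,O)[0].astype(int); ims.append(cv2.resize(p['color'][c[1]-100:c[1]+60,c[0]-80:c[0]+80,::-1],(400,400),interpolation=3))
cv2.imwrite('pics/d.png',np.hstack(ims))
E
```

```text
3.8 p [ 0.5539 -0.1977  0.2305] feeder [-0.104  -0.1125  0.2305] f [-0.7  0.1 -0.3] w 0.0002062946379377928
turn [-0.1 -0.1  0.3]
cm [-0.76 -0.09  8.05]
[(array([ 0.5509, -0.1483,  0.173 ]), array([-0.094, -0.064,  0.173]), 0.62)]
[(array([ 0.5572, -0.1513,  0.173 ]), array([-0.089, -0.069,  0.173]), 0.91)]
```

View pics/d.png

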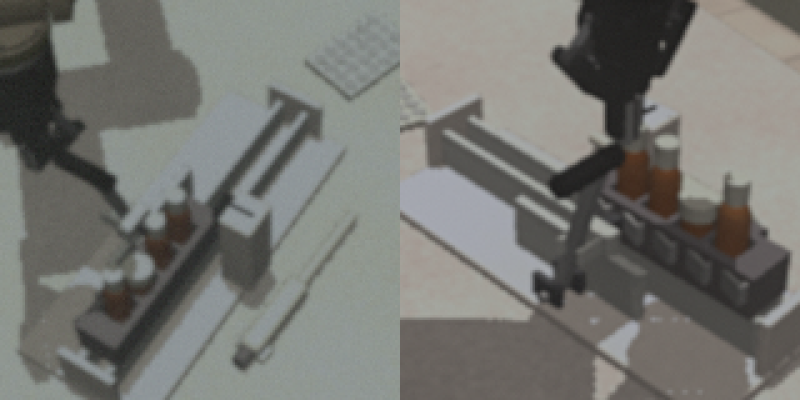

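The grip sits at feeder (-0.091, -0.067) as predicted, and the fingers are above it, just behind. I'll descend, then make the first stroke.

>>> {"fn": "move_arm", "kwargs": {"plan": [[0, 0, 0, -0.8, 0, 3, -1], [0, 0, 0, -0.8, 0, 6, -1], [0, 0, 0, -0.8, 0, 8, -1], [0, 0, 0, -0.8, 0, 8, -1], [0, 0, 0, 1.2, 0, 8, -1]]}}

```text
time_s: 4.5
position: [0.5507, -0.1875, 0.1521]
tool_rot: [[-0.263, 0.965, 0.001], [0.965, 0.263, -0.001], [-0.001, 0.001, -1.0]]
ft_force: [0.8, 0.4, -0.1]
grip_width: 0.0003
gripper_force: 0.0
```

>>> {"fn": "move_arm", "kwargs": {"plan": [[0, 0, 0, 1.5, 0, 0, -1], [0, 0, 0, 3, 0, 0, -1], [0, 0, 0, 4.5, 0, 0, -1], [0, 0, 0, 6, 0, 0, -1], [0, 0, 0, 7.5, 0, 0, -1]]}}

```text
time_s: 5.0
position: [0.5315, -0.1139, 0.1533]
tool_rot: [[-0.265, 0.964, 0.005], [0.964, 0.265, -0.003], [-0.004, 0.004, -1.0]]
ft_force: [3.6, -3.5, 3.0]
grip_width: -0.0002
gripper_force: 2.4
```

```bash
python3 -c "
from h import *
st([-.105,.006,.150])"
```

```text
5.0 p [ 0.5315 -0.1139  0.1533] feeder [-0.1038 -0.0258  0.1533] f [ 2.6 -4.3  3. ] w -0.00015789692264556833
turn [0.2 0.2 0.3]
cm [ 3.18 -0.11  0.32]
```

>>> {"fn": "move_arm", "kwargs": {"plan": [[0, 0, 0, 0.8, 0, 0, -1], [0, 0, 0, 1.6, 0, 0, -1], [0, 0, 0, 2.3, 0, 0, -1], [0, 0, 0, 2.8, 0, 0, -1], [0, 0, 0, 2.8, 0, 0, -1]]}}

```text
time_s: 5.5
position: [0.5232, -0.0865, 0.1516]
tool_rot: [[-0.265, 0.964, 0.0], [0.964, 0.265, -0.001], [-0.001, 0.0, -1.0]]
ft_force: [1.2, -2.4, -1.2]
grip_width: -0.0002
gripper_force: 1.5
```

```bash
python3 -c "
from h import *
st([-.105,.006,.150])"
```

```text
5.5 p [ 0.5232 -0.0865  0.1516] feeder [-0.1047  0.0029  0.1516] f [ 0.5 -2.7 -1.2] w -0.00021696386982994966
turn [0.  0.  0.3]
cm [ 0.31 -0.03  0.16]
```

Not at the stop yet, so I'll creep on in small steps.

>>> {"fn": "move_arm", "kwargs": {"plan": [[0, 0, 0, 0.3, 0, 0, -1], [0, 0, 0, 0.5, 0, 0, -1], [0, 0, 0, 0.5, 0, 0, -1]]}}

```text
time_s: 5.8
position: [0.5219, -0.0824, 0.1512]
tool_rot: [[-0.265, 0.964, -0.0], [0.964, 0.265, -0.001], [-0.001, -0.0, -1.0]]
ft_force: [2.6, -4.6, -4.0]
grip_width: 0.0
gripper_force: 2.3
```

>>> {"fn": "move_arm", "kwargs": {"plan": [[0, 0, 0, 0.2, 0, 0, -1], [0, 0, 0, 0.2, 0, 0, -1], [0, 0, 0, 0.2, 0, 0, -1]]}}

```text
time_s: 6.1
position: [0.5217, -0.0818, 0.1512]
tool_rot: [[-0.264, 0.964, 0.001], [0.964, 0.264, -0.003], [-0.003, -0.0, -1.0]]
ft_force: [2.6, -10.6, -6.5]
grip_width: -0.0
gripper_force: 5.7
```

```bash
python3 - <<'E'
from h import *
st([-.105,-.12,.150])
for n in("scene","side"):
    p=env.get_image(n)
    for t,z in(("lever_grip",.173),("jar_mid",.091)):
        print(n,t,[((F.T@(onz(p,d['pixel'],z)-O)).round(3),round(d['conf'],2)) for d in env.tip_of(t,p)][:2])
E
```

```text
6.1 p [ 0.5217 -0.0818  0.1512] feeder [-0.1049  0.0078  0.1512] f [ -0.2 -10.9  -6.5] w -1.8050828858763182e-06
turn [-0.   0.2  0.2]
cm [-12.78  -0.06   0.16]
scene lever_grip [(array([-0.094,  0.04 ,  0.173]), 0.74), (array([ 0.034, -0.039,  0.173]), 0.44)]
scene jar_mid [(array([ 0.003, -0.07 ,  0.091]), 0.72)]
side lever_grip [(array([-0.095,  0.027,  0.173]), 0.97)]
side jar_mid [(array([-0.012, -0.075,  0.091]), 0.72)]
```

The lever is at its stop (11 N) and the jar has moved to about -0.072. I'll retract, check the lever's rest, then make stroke 2.

>>> {"fn": "move_arm", "kwargs": {"plan": [[0, 0, 0, -3, 0, 0, -1], [0, 0, 0, -6, 0, 0, -1], [0, 0, 0, -9, 0, 0, -1], [0, 0, 0, -12, 0, 0, -1], [0, 0, 0, -12.5, 0, 0, -1]]}}

```text
time_s: 6.9
position: [0.5547, -0.203, 0.1511]
tool_rot: [[-0.262, 0.965, -0.0], [0.965, 0.262, 0.0], [0.0, -0.0, -1.0]]
ft_force: [0.2, 0.9, -0.9]
grip_width: -0.0003
gripper_force: 0.0
```

>>> {"fn": "move_arm", "kwargs": {"plan": [[0, 0, 0, 0, 0, 0, -1], [0, 0, 0, 0, 0, 0, -1], [0, 0, 0, 0, 0, 0, -1], [0, 0, 0, 0, 0, 0, -1]]}}

```text
time_s: 7.3
position: [0.5544, -0.1997, 0.1515]
tool_rot: [[-0.266, 0.964, 0.0], [0.964, 0.266, 0.0], [0.0, 0.0, -1.0]]
ft_force: [-0.7, 0.2, -0.0]
grip_width: -0.0001
gripper_force: 0.0
```

```bash
cat > chk.py <<'E'
from h import *
st([-.105,.008,.150])
for n in("scene","side"):
    p=env.get_image(n)
    for t,z in(("lever_grip",.173),("jar_mid",.091)):
        print(n,t,[((F.T@(onz(p,d['pixel'],z)-O)).round(3),round(d['conf'],2)) for d in env.tip_of(t,p)][:2])
E
python3 chk.py
```

```text
7.3 p [ 0.5544 -0.1997  0.1515] feeder [-0.104  -0.1145  0.1515] f [-0.7  0.4 -0. ] w -0.00011005022130272001
turn [ 0.  -0.   0.3]
cm [12.25 -0.03  0.16]
scene lever_grip [(array([ 0.092, -0.348,  0.173]), 0.67), (array([-0.085, -0.069,  0.173]), 0.5)]
scene jar_mid [(array([-0.001, -0.071,  0.091]), 0.67)]
side lever_grip [(array([-0.09 , -0.063,  0.173]), 0.83)]
side jar_mid [(array([-0.009, -0.066,  0.091]), 0.73)]
```

The lever is back at rest and the jar is still at about -0.071. Stroke 2.

>>> {"fn": "move_arm", "kwargs": {"plan": [[0, 0, 0, 2, 0, 0, -1], [0, 0, 0, 3.5, 0, 0, -1], [0, 0, 0, 5, 0, 0, -1], [0, 0, 0, 6.5, 0, 0, -1], [0, 0, 0, 8, 0, 0, -1]]}}

```text
time_s: 8.1
position: [0.534, -0.1236, 0.1524]
tool_rot: [[-0.265, 0.964, 0.003], [0.964, 0.265, -0.003], [-0.004, 0.002, -1.0]]
ft_force: [3.1, -4.5, 2.7]
grip_width: 0.0001
gripper_force: 2.6
```

>>> {"fn": "move_arm", "kwargs": {"plan": [[0, 0, 0, 1.2, 0, 0, -1], [0, 0, 0, 2.4, 0, 0, -1], [0, 0, 0, 3.4, 0, 0, -1], [0, 0, 0, 4.2, 0, 0, -1], [0, 0, 0, 4.2, 0, 0, -1]]}}

```text
time_s: 8.6
position: [0.5218, -0.0824, 0.1509]
tool_rot: [[-0.266, 0.964, -0.001], [0.964, 0.266, -0.001], [-0.001, -0.001, -1.0]]
ft_force: [1.4, -3.6, -1.9]
grip_width: -0.0002
gripper_force: 1.7
```

>>> {"fn": "move_arm", "kwargs": {"plan": [[0, 0, 0, 0.2, 0, 0, -1], [0, 0, 0, 0.3, 0, 0, -1], [0, 0, 0, 0.3, 0, 0, -1], [0, 0, 0, 0.3, 0, 0, -1]]}}

```text
time_s: 9.0
position: [0.5216, -0.0817, 0.1508]
tool_rot: [[-0.264, 0.964, 0.0], [0.964, 0.264, -0.004], [-0.004, -0.001, -1.0]]
ft_force: [3.1, -12.6, -6.5]
grip_width: -0.0005
gripper_force: 6.5
```

```bash
python3 chk.py
```

```text
9.0 p [ 0.5216 -0.0817  0.1508] feeder [-0.105   0.0079  0.1508] f [ -0.3 -13.   -6.5] w -0.0004516823365696895
turn [-0.   0.2  0.2]
cm [ 0.01 -0.    0.08]
scene lever_grip [(array([-0.093,  0.038,  0.173]), 0.68)]
scene jar_mid [(array([ 0.001, -0.03 ,  0.091]), 0.71)]
side lever_grip [(array([-0.09 ,  0.023,  0.173]), 0.55), (array([-0.083, -0.107,  0.173]), 0.15)]
side jar_mid [(array([-0.005, -0.033,  0.091]), 0.48)]
```

The jar is at about -0.033, so one full stroke remains.

>>> {"fn": "move_arm", "kwargs": {"plan": [[0, 0, 0, -3, 0, 0, -1], [0, 0, 0, -6, 0, 0, -1], [0, 0, 0, -9, 0, 0, -1], [0, 0, 0, -12, 0, 0, -1], [0, 0, 0, -12.5, 0, 0, -1]]}}

```text
time_s: 9.8
position: [0.5546, -0.2026, 0.1507]
tool_rot: [[-0.263, 0.965, -0.001], [0.965, 0.263, 0.0], [0.001, -0.001, -1.0]]
ft_force: [-0.2, 0.4, -0.8]
grip_width: -0.0001
gripper_force: 0.0
```

>>> {"fn": "move_arm", "kwargs": {"plan": [[0, 0, 0, 0, 0, 0, -1], [0, 0, 0, 0, 0, 0, -1], [0, 0, 0, 0, 0, 0, -1], [0, 0, 0, 0, 0, 0, -1], [0, 0, 0, 0, 0, 0, -1]]}}

```text
time_s: 10.3
position: [0.5545, -0.2, 0.1515]
tool_rot: [[-0.266, 0.964, 0.0], [0.964, 0.266, -0.0], [-0.0, 0.0, -1.0]]
ft_force: [0.4, -0.6, -0.1]
grip_width: 0.0001
gripper_force: 0.0
```

```bash
python3 chk.py
```

```text
10.3 p [ 0.5545 -0.2     0.1515] feeder [-0.104  -0.1149  0.1515] f [ 0.2 -0.7 -0.1] w 5.998143585573705e-05
turn [0.  0.  0.3]
cm [12.29 -0.03  0.15]
scene lever_grip []
scene jar_mid [(array([-0.006, -0.034,  0.091]), 0.53)]
side lever_grip [(array([-0.093, -0.069,  0.173]), 0.74)]
side jar_mid [(array([ 0.027, -0.054,  0.091]), 0.48)]
```

>>> {"fn": "move_arm", "kwargs": {"plan": [[0, 0, 0, 2, 0, 0, -1], [0, 0, 0, 3.5, 0, 0, -1], [0, 0, 0, 5, 0, 0, -1], [0, 0, 0, 6.5, 0, 0, -1], [0, 0, 0, 8, 0, 0, -1]]}}

```text
time_s: 11.1
position: [0.534, -0.1236, 0.1524]
tool_rot: [[-0.265, 0.964, 0.003], [0.964, 0.265, -0.003], [-0.004, 0.002, -1.0]]
ft_force: [2.5, -4.6, 4.3]
grip_width: 0.0002
gripper_force: 2.6
```

>>> {"fn": "move_arm", "kwargs": {"plan": [[0, 0, 0, 1.2, 0, 0, -1], [0, 0, 0, 2.4, 0, 0, -1], [0, 0, 0, 3.4, 0, 0, -1], [0, 0, 0, 4.2, 0, 0, -1], [0, 0, 0, 4.2, 0, 0, -1]]}}

```text
time_s: 11.6
position: [0.5218, -0.0825, 0.1509]
tool_rot: [[-0.266, 0.964, -0.001], [0.964, 0.266, -0.001], [-0.001, -0.001, -1.0]]
ft_force: [0.6, -3.0, -2.2]
grip_width: -0.0001
gripper_force: 1.7
```

>>> {"fn": "move_arm", "kwargs": {"plan": [[0, 0, 0, 0.2, 0, 0, -1], [0, 0, 0, 0.3, 0, 0, -1], [0, 0, 0, 0.3, 0, 0, -1], [0, 0, 0, 0.3, 0, 0, -1]]}}

```text
time_s: 12.0
position: [0.5216, -0.0817, 0.1508]
tool_rot: [[-0.264, 0.964, 0.0], [0.964, 0.264, -0.004], [-0.004, -0.001, -1.0]]
ft_force: [3.6, -12.2, -6.1]
grip_width: 0.0002
gripper_force: 6.5
```

>>> {"fn": "move_arm", "kwargs": {"plan": [[0, 0, 0, -3, 0, 0, -1], [0, 0, 0, -6, 0, 0, -1], [0, 0, 0, -9, 0, 0, -1], [0, 0, 0, -12, 0, 0, -1], [0, 0, 0, -13, 0, 0, -1]]}}

```text
time_s: 12.5
position: [0.5559, -0.207, 0.1507]
tool_rot: [[-0.263, 0.965, -0.001], [0.965, 0.263, 0.001], [0.001, -0.001, -1.0]]
ft_force: [0.7, 0.3, -0.2]
grip_width: 0.0003
gripper_force: 0.0
```

>>> {"fn": "move_arm", "kwargs": {"plan": [[0, 0, 0, 0, 0, 0, -1], [0, 0, 0, 0, 0, -4, -1], [0, 0, 0, 0, 0, -8, -1], [0, 0, 0, 0, 0, -10, -1], [0, 0, 0, 0, 0, -10, -1]]}}

```text
time_s: 13.0
position: [0.5563, -0.204, 0.2545]
tool_rot: [[-0.266, 0.964, 0.005], [0.964, 0.266, -0.002], [-0.004, 0.004, -1.0]]
ft_force: [-0.4, -1.3, 0.2]
grip_width: -0.0003
gripper_force: 0.0
```

```bash
cat >>chk.py <<'E'
ims=[]
for n in("scene","side"):
    p=env.get_image(n)
    c=proj(p,O)[0].astype(int); ims.append(cv2.resize(p['color'][c[1]-100:c[1]+60,c[0]-80:c[0]+80,::-1],(400,400),interpolation=3))
cv2.imwrite('pics/e.png',np.hstack(ims))
E
python3 chk.py
```

```text
13.0 p [ 0.5563 -0.204   0.2545] feeder [-0.1033 -0.1192  0.2545] f [-0.7 -1.2  0.2] w -0.00027556803251451063
turn [0.2 0.2 0.3]
cm [12.76 -0.14 10.41]
scene lever_grip [(array([-0.087, -0.069,  0.173]), 0.64)]
scene jar_mid [(array([0.   , 0.005, 0.091]), 0.68)]
side lever_grip [(array([-0.084, -0.07 ,  0.173]), 0.6)]
side jar_mid [(array([-0.009,  0.003,  0.091]), 0.58)]
```

View pics/e.png

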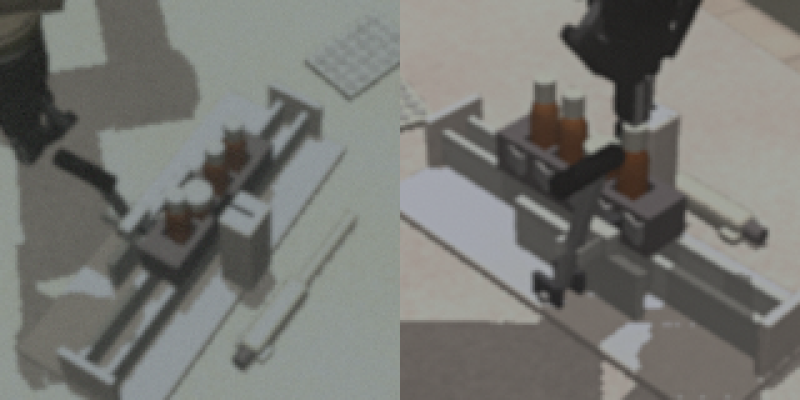

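In the left view the wide cap at (198,188) is straight in front of the reader. The lever is at rest and the fingers are clear, so I'll hand in.

```bash
python3 -c "
from rig import env
print(env.close_job())"
```

```text
the job is handed in; nothing more can be done
None
```

I handed the job in at about 13 s: after three full lever strokes, the cameras put the jar within about 5 mm of the reader's spot, with the lever back at rest and the arm clear; `close_job` gave no verdict.

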